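# Fit a filter funnel and set the suction valve of a filtration manifold

## Task

Get the vacuum filtration manifold ready: first put the loose steel filter funnel from the bench upright on the one bare filter head, fully down on its shoulder. Then close the suction valve with the crank handle on its handwheel until it comes to its stop, and open it again by exactly two full turns. Finish while still gripping the crank handle, with the wheel standing still at two turns open, ready to shut it when the pump is started; do not push the beaker, timer and petri dishes about on the way.

Things in the scene. Friction and masses are not known exactly. Their poses are not given: they have to be found in the camera images.
- funnel_mid (a point): the loose steel filter funnel, standing upright on the bench at the left: a straight round cup 52 mm across, 92 mm high, open right through (bore 46 mm), with a flat flange 66 mm across and 8 mm high round its foot; about 0.15 to 0.31 kg. This point is its centre, on its axis, 46 mm above its foot; z points out of its open top
- funnel_foot (a point): the point on the funnel's axis at the level of its flat foot, 46 mm below funnel_mid; z as there
- seat (a point): the bare filter head, where the funnel belongs: centre of its flat shoulder (70 mm across, 108 mm above the bench), where the foot of the seated funnel lies. From the shoulder rises a support 41 mm across and 11 mm high, its upper 7 mm tapering to 33 mm, that the funnel's bore goes over. z is up, y runs along the manifold's tube away from the valve, x across it away from the robot
- head_blanked: another filter head, closed by a flat steel lid with a small knob (142 mm above the bench). The three heads are alike and stand in a row on the tube, 100 mm apart, in any order. Origin: on its axis, 86 mm above the bench
- head_in_use: the third filter head, with a funnel of the same kind fixed on it (its top is 200 mm above the bench). Origin: on its axis, 86 mm above the bench
- valve_wheel (a joint): opening of the suction valve: angle of its black handwheel in rad, 0 when shut on its stop, growing by 6.283 with every turn counter-clockwise seen from above (clockwise closes); it starts anywhere from half a turn to one and a quarter turns open. It turns stiffly (0.1 Nm, about 2.5 N at the handle), stays where it is left, and does not rise
- valve_axis (a point): point on the upright axis of the valve stem at the right-hand end of the manifold, 160 mm above the bench, level with the middle of the crank handle. x and y axes as for the seat. The handwheel below is 96 mm across, the top of its rim 134 mm above the bench
- valve_handle: the crank handle upright on the rim of the handwheel: a black round barrel 19 mm across and 46 mm high, revolving freely on its own pin, so a gripper holding it can go round the stem without turning. Origin: its centre, 42 mm from the stem's axis, 160 mm above the bench; at joint value q it lies from the stem along valve_axis's x axis turned by q counter-clockwise. z is up
- beaker_mid (a point): centre of a clear plastic beaker standing at the front of the bench, 67 mm across, 83 mm high
- timer_mid (a point): centre of a small white timer lying at the front of the bench, 64 x 66 x 19 mm
- petri_mid (a point): centre of the lower of two stacked petri dishes at the front right, 92 mm across, 15 mm high each
Things that resemble listed ones, but are neither listed nor needed, are in the scene too. What is shaped like the part that bears funnel_mid but red or yellow is not meant.

How it is judged:
By the outcome, as a careful person would: the job done as asked, in the order asked, and still so for the second after the job is handed in, while the arm keeps its last pose, push and grip.
It also fails if it takes over 69 s, if anything falls off the work surface, if the arm or the gripper's body presses on something with over 40 N, if the wrist force passes 120 N, or if a joint passes its speed limit or range.

## Robot

A 7-joint arm with a two-finger parallel gripper is mounted at the origin on a cart in front of the work surface, level with it; the furniture and walls round the work are solid. World frame = base frame: x ahead of the robot, y to its left, z up, the work surface at z = 0. Lengths are in m, angles in rad, forces in N, time in s.
With the tool pointing down it reaches from about 0.35 to 0.775 m from the base axis. Payload 3.1 kg.
Tool frame: the origin (TCP) lies on the centre line of the jaws, within the pads' length; the fingertips stand r.nose_length ahead of it and the grasp point (between the pads) lies 2 mm behind it (r.nose_length is the distance from the TCP to the fingertips, in m); z points along the fingers, y is the direction in which the jaws open and shut (so a half turn about z gives the same grasp; the last joint's range is limited). The gripper opens to 85 mm and grips with 20 to 120 N. Pads are 22 mm wide; open, the fingers measure 114 mm over their backs; the gripper's body (76 mm by 85 mm) begins 54 mm behind the grasp point. The pads swing forward as they close: fully open they stand 13 mm farther back than shut.
Start: joints at [1.153, 0.311, 0.014, 1.512, -0.004, 1.319, -0.027], TCP at [0.202, -0.512, 0.248] pointing down, gripper open.
Joint ranges: [-2.7, 2.7], [-0.3, 1.91], [-1.27, 1.3], [0.12, 2.57], [-1.44, 4.58], [0.2, 2.03], [-3.05, 3.05]. Speed limits (rad/s): [2.79, 2.79, 3.14, 3.14, 3.14, 3.14, 3.14].

## Interface

Orientations are given as a unit quaternion [x, y, z, w].
In Python, from cell import telemetry, snapshot, workorder, r gives the robot as it stands. The module is installed in compiled form; this text tells all that it offers.
- The arm moves only by the shell command python3 -m crank 'ROWS' [FORCE]. ROWS is text: rows parted by semicolons, each of 5 numbers parted by spaces: the finger opening in cm, from 0 to 8.54, then the shift along the world's x, y, z in cm, then the turn about the world's z in degrees. In form: jaw tx ty tz twist; .... A call has 1 to 20 rows; each row is the pose to reach, as a shift and turn from the pose commanded when the call began; what a row does not reach only later rows make up. A row lasts 1/10 s, in which the tool goes at most 50 mm and 8.59 degrees, less where a joint would pass 70% of its speed; a pose out of reach is approached as far as the arm can. A call with a gripper value outside its range is refused whole. The fingers move at their own pace and stop on an object; FORCE is the grip in N (left out, the last holds). Time passes only in rows, so rows that repeat a pose let the fingers close. It gives the time, the measured TCP pose, the force and the opening at its end, in the units of the state.
- telemetry.get_state(): the state, without advancing time (a new reading comes with each control period).
- snapshot(name): name is "side" or "top" or "wrist"; returns a dict with "pixels" (420x560x3 uint8, red, green, blue), "z_map" (420x560 float32, m along the optical axis (not along the pixel's ray), 0 where there is no reading), "mtx" (3x3 intrinsics, pixels), "rvec" (rotation vector, rad) and "tvec" (3), from world to camera coordinates, as OpenCV has them. Camera axes: x right, y down, z forward; pixel columns grow to the right and rows downward; lengths in m; the calibration is good to about 2 mm. The wrist camera is an equidistant fisheye: a pixel r from the principal point sees the ray r / f radians off the axis. A picture is of the moment at which its call begins.
- workorder.sign_off(): hands the job in, once; it reports no verdict.
The state is a dict: "clock": time; "joint_pos": joint angles; "qd": joint speeds; "tau": joint torques, N m; "tool_pos": TCP position; "tool_rot": TCP orientation; "force": force on the tool from outside, world axes, zero at the start; "moment": the same for the moment, N m; "opening": finger opening in m.
Only numpy, scipy, OpenCV 4.12 (cv2) and the standard library are available. Lean on these libraries where they do the work, as an engineer would, in place of code of your own. Each camera call takes 0.05 s, during which the arm holds its last target. There are 200 camera calls.

## Working session

There is one attempt and no reset: what is moved stays moved. The work goes in short steps, Python scripts to look and compute and a shell command to move; the robot and the scene stay as the last step left them, time stands still between calls to the robot, and variables do not carry over. Pictures are saved under pics/ and viewed, about 8 in all and at most 12, crops included, and the job is handed in when it is done.

```bash
mkdir -p pics; cat > h.py <<'E'
import numpy as np, cv2
from cell import telemetry, snapshot, workorder, r
def snap(n,f):
    s=snapshot(n); cv2.imwrite('pics/'+f+'.png',s['pixels'][:,:,::-1]); np.savez('pics/'+f,**s); return s
def world(s,fish=False):
    h,w=s['z_map'].shape; v,u=np.mgrid[:h,:w]; K=s['mtx']; z=s['z_map']
    x=(u-K[0,2])/K[0,0]; y=(v-K[1,2])/K[1,1]
    if fish:
        t=np.hypot(x,y); k=np.tan(np.minimum(t,1.5))/np.maximum(t,1e-9); x=x*k;y=y*k
    P=np.stack([x*z,y*z,z],-1); R=cv2.Rodrigues(s['rvec'])[0]
    return (P-np.ravel(s['tvec']))@R
E
python3 - <<'E'
from h import *
print(telemetry.get_state(), r.nose_length)
a=snap('top','top1');b=snap('side','side1')
cv2.imwrite('pics/t1.png',cv2.resize(a['pixels'][:,:,::-1],(800,600)));cv2.imwrite('pics/s1.png',cv2.resize(b['pixels'][:,:,::-1],(800,600)))
E
```

```text
{'clock': 0.0, 'joint_pos': array([ 1.15328532,  0.311763  ,  0.01399794,  1.5130611 , -0.00441253,
        1.31917206, -0.02721758]), 'qd': array([-0.00182068, -0.00147193, -0.0001345 ,  0.00049526,  0.00107457,
        0.00037385, -0.00066462]), 'tau': array([-1.48439167e-04, -3.79913342e+01,  1.45991798e-01, -2.30593389e+01,
        1.23359813e-02,  1.35985919e-02,  6.91441187e-06]), 'tool_pos': array([ 0.20162815, -0.5109756 ,  0.2471989 ]), 'tool_rot': array([ 9.82392248e-01,  1.86826295e-01, -2.64298658e-04, -1.15648803e-03]), 'force': array([ 0.06513994,  0.2112347 , -0.68729336]), 'moment': array([-0.0336017 , -0.01435826, -0.00460229]), 'opening': 0.08524532219309328} 0.017
```

View pics/t1.png

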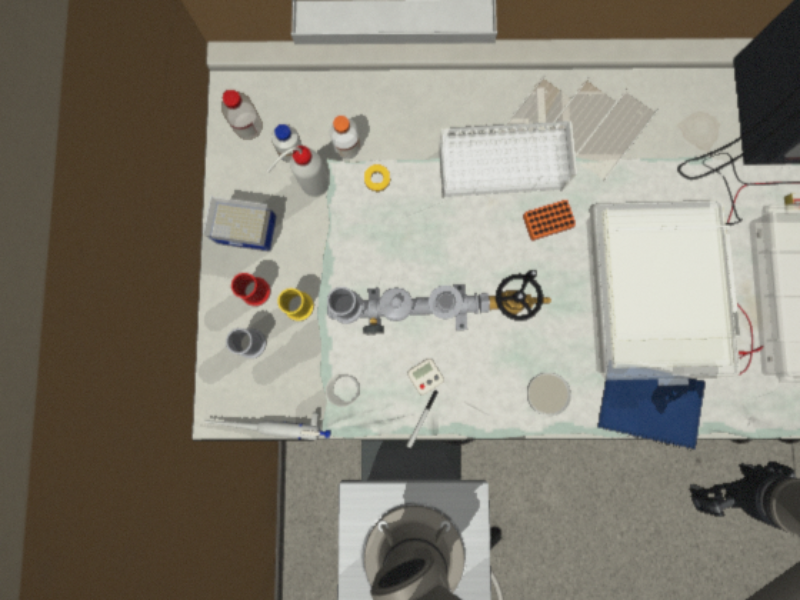

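View pics/s1.png

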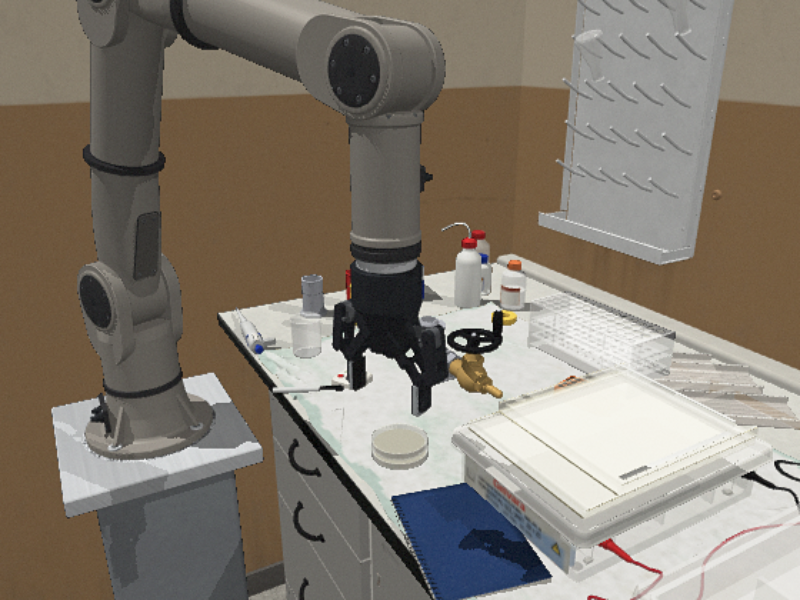

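Top view (800x600): the loose grey funnel is at about (242,341), next to red and yellow decoys. The heads are near (345,303), (396,303) and (447,300). The wheel is at (520,297) with its handle near (532,275). Next I'll measure with depth and enlarge the crop.

```bash
python3 - <<'E'
from h import *
s=dict(np.load('pics/top1.npz')); W=world(s); np.set_printoptions(precision=4,suppress=True)
print(s['mtx'],W[300,350])
c=s['pixels'][175:275,145:395][:,:,::-1]
cv2.imwrite('pics/t2.png',cv2.resize(c,(800,320),interpolation=cv2.INTER_CUBIC))
def reg(n,u,v,rad,z0,z1):
    u*=.7;v*=.7;yy,xx=np.mgrid[:420,:560]
    m=(np.hypot(xx-u,yy-v)<rad)&(W[...,2]>z0)&(W[...,2]<z1)
    p=W[m]; 
    if len(p)<4: print(n,len(p));return
    (cx,cy),rr=cv2.minEnclosingCircle(p[:,:2].astype(np.float32))
    print(n,len(p),p.min(0),p.max(0),'mid',(p.min(0)+p.max(0))[:2]/2,'circ',cx,cy,rr,'zmed',np.median(p[:,2]))
reg('funneltop',242,341,16,.08,.1)
reg('headA top',345,303,15,.19,.21)
reg('headB',396,303,15,.09,.15)
reg('headC',447,300,15,.09,.15)
reg('headC117',447,300,15,.113,.125)
reg('headB>125',396,303,15,.125,.15)
reg('wheel',520,297,24,.12,.145)
reg('handle',532,275,14,.17,.2)
reg('beaker',345,389,14,.05,.1)
reg('petri',549,394,20,.02,.05)
E
```

```text
[[381.3871   0.     281.4016]
 [  0.     381.3871 211.2748]
 [  0.       0.       1.    ]] [ 0.2599 -0.1879  0.0001]
funneltop 103 [0.4201 0.3286 0.0804] [0.4698 0.3823 0.0989] mid [0.4449 0.3554] circ 0.4448925852775574 0.355030357837677 0.027755390852689743 zmed 0.09178051978844642
headA top 107 [0.487  0.1094 0.1913] [0.5383 0.1605 0.2047] mid [0.5126 0.1349] circ 0.5127846598625183 0.1352083384990692 0.0269826240837574 zmed 0.20007464854599324
headB 451 [0.4846 0.0028 0.1045] [0.5521 0.0695 0.146 ] mid [0.5184 0.0362] circ 0.5174401998519897 0.035027481615543365 0.035010773688554764 zmed 0.11846293332640408
headC 454 [ 0.4876 -0.098   0.1031] [ 0.5548 -0.0316  0.1245] mid [ 0.5212 -0.0648] circ 0.5224981904029846 -0.06486278772354126 0.035183701664209366 zmed 0.11008889808187493
headC117 147 [ 0.504  -0.0833  0.1131] [ 0.5392 -0.0456  0.1245] mid [ 0.5216 -0.0644] circ 0.5217211842536926 -0.06493692845106125 0.020323123782873154 zmed 0.11906279303108804
headB>125 50 [0.5071 0.0256 0.1253] [0.5272 0.0571 0.146 ] mid [0.5171 0.0414] circ 0.5169556736946106 0.04105670377612114 0.016131581738591194 zmed 0.14097382686686782
wheel 535 [ 0.4818 -0.257   0.1215] [ 0.5767 -0.1629  0.1441] mid [ 0.5292 -0.21  ] circ 0.528610348701477 -0.20962494611740112 0.04822351410984993 zmed 0.1338447846565225
handle 38 [ 0.5591 -0.2334  0.1707] [ 0.5738 -0.2175  0.1874] mid [ 0.5665 -0.2255] circ 0.5676581859588623 -0.22612935304641724 0.009384071454405785 zmed 0.1810245031632921
beaker 137 [0.3135 0.1131 0.0501] [0.3767 0.1773 0.0873] mid [0.3451 0.1452] circ 0.34566155076026917 0.1451813131570816 0.033490851521492004 zmed 0.08111275554355488
petri 743 [ 0.2922 -0.3341  0.0213] [ 0.3788 -0.2418  0.039 ] mid [ 0.3355 -0.2879] circ 0.3352082371711731 -0.2879544198513031 0.04749194160103798 zmed 0.030526647414092837
```

View pics/t2.png

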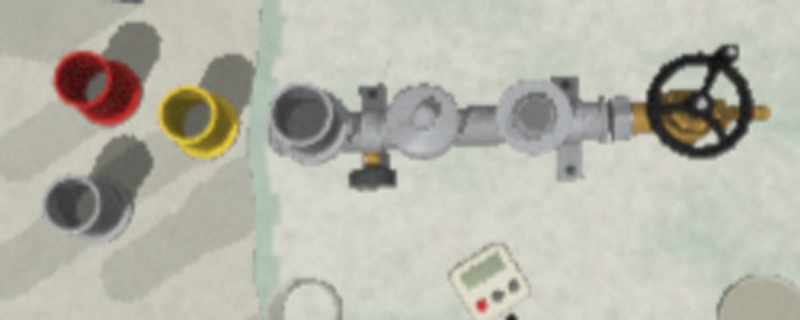

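```bash
python3 -m crank '8 5 5 8 0; 8 8 9 8.2 0; 8 12 14 8.2 0; 8 15 18 8.2 0; 8 18 22.5 8.2 0; 8 22 27 8.2 0; 8 24 31 8.2 0; 8 24.3 36 8.2 0; 8 24.3 41 8.2 0; 8 24.3 46 8.2 0; 8 24.3 51 8.2 0; 8 24.3 56 8.2 0; 8 24.3 61 8.2 0; 8 24.3 66 8.2 0; 8 24.3 71 8.2 0; 8 24.3 76 8.2 0; 8 24.3 81 8.2 0; 8 24.3 86.7 6 0; 8 24.3 86.7 2 0; 8 24.3 86.7 0 0'
python3 - <<'E'
from h import *
s=telemetry.get_state();print(s['clock'],s['tool_pos'],s['tool_rot'],s['joint_pos'])
a=snap('wrist','w1'); print(a['mtx'])
W=world(a,True)
cv2.imwrite('pics/w1b.png',a['pixels'][:,:,::-1])
m=(W[...,2]>.08)&(W[...,2]<.1)&(np.hypot(W[...,0]-.445,W[...,1]-.355)<.05)
p=W[m];print(len(p),p.min(0),p.max(0),cv2.minEnclosingCircle(p[:,:2].astype(np.float32)),np.median(p[:,2]))
E
```

```text
clock: 2.1
tool_pos: [0.4444, 0.3597, 0.2493]
tool_rot: [0.982, 0.189, 0.002, -0.002]
force: [0.9, -0.1, 0.1]
opening: 0.08
2.1 [0.44443569 0.35969921 0.24934022] [ 0.98206772  0.18850766  0.00176498 -0.0021778 ] [-0.23539974  0.43108294 -0.68310857  1.43277498  0.27145415  1.3679621
 -2.11808058]
[[325.1922621    0.         279.74112553]
 [  0.         325.1922621  208.5073036 ]
 [  0.           0.           1.        ]]
1038 [0.41886419 0.33025308 0.0800176 ] [0.47299827 0.38389076 0.09536226] ((0.44573691487312317, 0.35713765025138855), 0.027479423210024834) 0.09296111987307563
```

View pics/w1b.png

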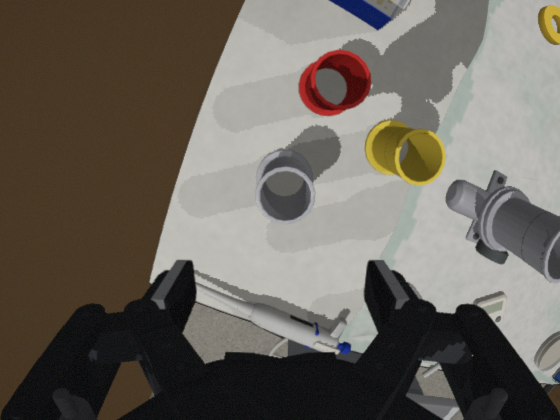

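The wrist view shows the grey funnel upright at about (286,190), with nothing in the descent path. The two funnel measurements agree to 2 mm.

```bash
python3 -m crank '8 0 0 -4 0; 8 0 0 -8 0; 8 0 0 -10 0; 8 0 0 -10 0; 8 0 0 -10 0'
```

```text
clock: 2.65
tool_pos: [0.445, 0.355, 0.149]
tool_rot: [0.982, 0.187, -0.0, -0.0]
force: [0.1, -0.3, -0.3]
opening: 0.0798
```

```bash
python3 -m crank '8 0.05 0.1 -3 0; 8 0.05 0.1 -6 0; 8 0.05 0.1 -8 0; 8 0.05 0.1 -8 0; 5 0.05 0.1 -8 0; 4 0.05 0.1 -8 0; 4 0.05 0.1 -8 0; 4 0.05 0.1 -8 0; 4 0.05 0.1 -8 0; 4 0.05 0.1 -8 0' 60
```

```text
clock: 3.65
tool_pos: [0.447, 0.3573, 0.0717]
tool_rot: [0.982, 0.187, 0.002, -0.001]
force: [0.3, -1.0, 6.1]
opening: 0.0513
```

```bash
python3 -m crank '4 0 0 3 0; 4 0 0 8 0; 4 0 0 13 0; 4 0 0 18 0; 4 0 0 22 0; 4 0 0 25 0; 4 1 -4 25 0; 4 2 -9 25 0; 4 3 -14 25 0; 4 4 -18 25 0; 4 5 -23 25 0; 4 6 -28 25 0; 4 7 -33 25 0; 4 7.65 -37 25 0; 4 7.65 -40 24 0; 4 7.65 -42.1 21 0; 4 7.65 -42.1 18 0; 4 7.65 -42.1 16 0; 4 7.65 -42.1 16 0; 4 7.65 -42.1 16 0' 60
python3 - <<'E'
from h import *
s=telemetry.get_state();print(s['tool_pos'],s['tool_rot'],s['joint_pos'],s['force'])
a=snap('wrist','w2');t=snap('top','top2'); b=snap('side','side2')
R=cv2.Rodrigues(a['rvec'])[0]; print('cam',-R.T@a['tvec'])
for n,s,f in(('w',a,True),('t',t,False)):
    W=world(s,f)
    for z0,z1 in((.085,.112),(.113,.125),(.15,.23),(.235,.262)):
        m=(W[...,2]>z0)&(W[...,2]<z1)&(np.hypot(W[...,0]-.522,W[...,1]+.065)<.045); p=W[m]
        if len(p)>5: print(n,z0,len(p),p.min(0),p.max(0),cv2.minEnclosingCircle(p[:,:2].astype(np.float32)))
im=np.hstack([a['pixels'],t['pixels'][130:270,200:400].repeat(3,0).repeat(3,1)[:420,:240]])[:,:,::-1]
cv2.imwrite('pics/c2.png',im)
E
```

```text
clock: 5.65
tool_pos: [0.5221, -0.0645, 0.2297]
tool_rot: [0.982, 0.187, 0.0, 0.0]
force: [-1.1, -0.1, -1.8]
opening: 0.0513
[ 0.52213108 -0.0645484   0.22968788] [9.82324807e-01 1.87183673e-01 4.85394094e-04 9.91128990e-05] [ 0.4852721   0.31431166 -0.50764322  1.59346342  0.1578375   1.27384583
 -1.24191333] [-1.12706647 -0.09033091 -1.77312518]
cam [ 0.58865266 -0.03700907  0.35632898]
w 0.085 1581 [ 0.51143344 -0.09361825  0.10361766] [ 0.55785083 -0.02881508  0.11197539] ((0.5267975330352783, -0.061739079654216766), 0.03443809598684311)
w 0.15 10412 [ 0.49658586 -0.09808337  0.15984606] [ 0.55346958 -0.02510848  0.22999384] ((0.5270171165466309, -0.06163770705461502), 0.039264362305402756)
w 0.235 9375 [ 0.49496262 -0.10396167  0.23500123] [ 0.54790229 -0.02153117  0.26199822] ((0.527840256690979, -0.06265804171562195), 0.0444820374250412)
t 0.085 35 [ 0.48743751 -0.06298419  0.10290006] [ 0.5163545  -0.03446967  0.11122888] ((0.5018960237503052, -0.048739299178123474), 0.020396919921040535)
t 0.15 26 [ 0.49041616 -0.0537844   0.16314326] [ 0.50655252 -0.0371857   0.22511714] ((0.4982563853263855, -0.04548504948616028), 0.011517014354467392)
```

View pics/c2.png

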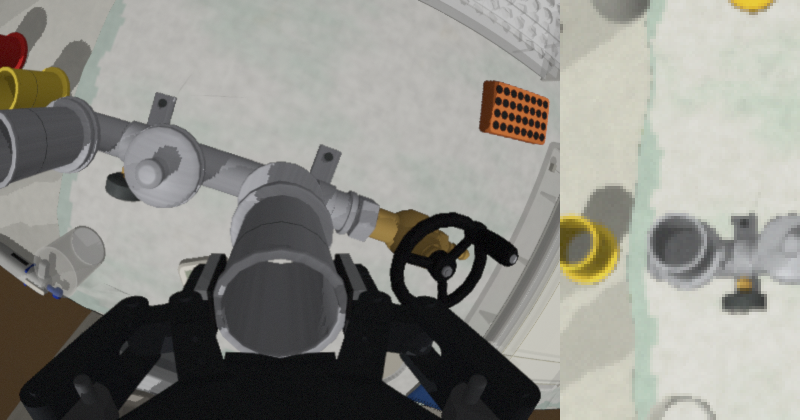

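```bash
python3 - <<'E'
from h import *
from scipy.optimize import least_squares
a=dict(np.load('pics/w2.npz'));W=world(a,True)
D=np.hypot(W[...,0]-.522,W[...,1]+.065)
for z0 in np.arange(.1,.262,.004):
    m=(W[...,2]>z0)&(W[...,2]<z0+.004)&(D<.05);p=W[m]
    # outermost per angle bin
    if len(p)<20: print(round(z0,3),len(p));continue
    c=np.array([.522,-.065]);
    th=np.arctan2(*(p[:,:2]-c).T[::-1]);rr=np.hypot(*(p[:,:2]-c).T)
    o=[];
    for b in np.arange(-1.0,1.6,.15):
        k=(th>b)&(th<b+.15)
        if k.sum()>3: o.append(p[k][np.argmax(rr[k])][:2])
    o=np.array(o)
    if len(o)>5:
        f=least_squares(lambda x:np.hypot(*(o-x[:2]).T)-x[2],[*c,.03],loss='soft_l1',f_scale=.001); print(round(z0,3),len(p),len(o),f.x.round(4),'rms',np.sqrt(np.mean(f.fun**2)).round(5),p[:,0].max().round(4))
E
```

```text
0.1 4
0.104 183 15 [ 0.5239 -0.063   0.0339] rms 0.00028 0.5579
0.108 1394 18 [ 0.5234 -0.0633  0.0344] rms 0.00015 0.5575
0.112 1
0.116 0
0.12 0
0.124 0
0.128 0
0.132 0
0.136 0
0.14 0
0.144 0
0.148 0
0.152 0
0.156 2
0.16 118 10 [ 0.5207 -0.0647  0.0328] rms 0.00012 0.5535
0.164 1826 18 [ 0.5211 -0.0648  0.0325] rms 0.00019 0.5535
0.168 395 16 [ 0.5208 -0.0658  0.0311] rms 0.00092 0.5531
0.172 271 13 [ 0.5209 -0.0646  0.0258] rms 0.00011 0.5468
0.176 297 14 [ 0.5209 -0.0646  0.0257] rms 0.00011 0.5466
0.18 343 14 [ 0.521  -0.0646  0.0257] rms 0.00012 0.5468
0.184 357 14 [ 0.5208 -0.0644  0.0258] rms 0.00013 0.5465
0.188 401 14 [ 0.5211 -0.0643  0.0256] rms 0.00017 0.5469
0.192 403 14 [ 0.5207 -0.0644  0.0258] rms 0.0001 0.5467
0.196 470 14 [ 0.5211 -0.0643  0.0256] rms 0.00015 0.5467
0.2 508 14 [ 0.5213 -0.0642  0.0254] rms 0.00017 0.5468
0.204 533 14 [ 0.5208 -0.0642  0.0258] rms 0.00015 0.5466
0.208 577 15 [ 0.5213 -0.0641  0.0254] rms 0.00014 0.5468
0.212 673 14 [ 0.5211 -0.0641  0.0256] rms 0.00015 0.5467
0.216 740 18 [ 0.5189 -0.0651  0.0277] rms 0.00165 0.5469
0.22 903 18 [ 0.5084 -0.0697  0.0383] rms 0.00172 0.5467
0.224 1025 18 [ 0.5068 -0.0708  0.0401] rms 0.00195 0.5468
0.228 1132 18 [ 0.5063 -0.0711  0.0406] rms 0.00192 0.5465
0.232 1188 18 [ 0.5063 -0.0709  0.0407] rms 0.00195 0.547
0.236 1317 18 [ 0.5053 -0.0716  0.0417] rms 0.00188 0.5466
0.24 1355 17 [ 0.5045 -0.0702  0.0422] rms 0.00184 0.5466
0.244 1181 13 [ 0.5033 -0.071   0.0442] rms 0.00089 0.5467
0.248 3399 18 [ 0.5115 -0.0687  0.0366] rms 0.0017 0.5479
0.252 1305 18 [ 0.5058 -0.0703  0.0415] rms 0.00205 0.5478
```

The wrist picture shows the funnel held upright over the bare head, with the lid head to its left and the wheel to its right. By the fits, the funnel axis is at (0.521,-0.0645) and the seat at (0.523,-0.0635). I'll shift it by about 2 mm and go down.

```bash
python3 -m crank '4 0.18 0.08 -1 0; 4 0.18 0.08 -2.5 0; 4 0.18 0.08 -3.5 0; 4 0.18 0.08 -4 0; 4 0.18 0.08 -4.3 0; 4 0.18 0.08 -4.6 0; 4 0.18 0.08 -4.8 0; 4 0.18 0.08 -4.8 0'; python3 -m crank '4 0 0 -0.2 0; 4 0 0 -0.3 0; 4 0 0 -0.4 0; 4 0 0 -0.4 0'
```

```text
clock: 6.6
tool_pos: [0.5238, -0.0641, 0.1808]
tool_rot: [0.982, 0.187, 0.0, 0.0]
force: [0.2, -0.7, -2.0]
opening: 0.0511
clock: 7.0
tool_pos: [0.5245, -0.0641, 0.1797]
tool_rot: [0.982, 0.187, 0.001, 0.001]
force: [-3.5, -0.5, 10.0]
opening: 0.0512
```

Contact came with the foot at 0.1797−0.0717 = 0.108 m, the shoulder height. I'll release, lift and check.

```bash
python3 -m crank '4 0 0 0.2 0; 5.5 0 0 0.2 0; 7 0 0 0.2 0; 8 0 0 0.2 0; 8 0 0 0.2 0; 8 0 0 0.2 0; 8 0 0 4 0; 8 0 0 8 0; 8 -2 -3 12 0; 8 -3 -6 12 0; 8 -4 -10 12 0; 8 -4 -10 12 0;8 -4 -10 12 0' 40
python3 - <<'E'
from h import *
from scipy.optimize import least_squares
st=telemetry.get_state();print(st['clock'],st['tool_pos'],st['opening'])
a=snap('wrist','w3');t=snap('top','top3');b=snap('side','side3')
for n,s,f in(('w',a,True),('t',t,False)):
    W=world(s,f)
    for lab,c,rad,z0,z1 in(('seated top',(.5225,-.064),.045,.19,.21),('flange',(.5225,-.064),.045,.108,.125),('wheel',(.529,-.21),.055,.125,.145),('handletop',(.567,-.226),.02,.178,.19),('headA',(.513,.135),.045,.19,.21)):
        p=W[(W[...,2]>z0)&(W[...,2]<z1)&(np.hypot(W[...,0]-c[0],W[...,1]-c[1])<rad)]
        if len(p)>5: print(n,lab,len(p),p.min(0).round(4),p.max(0).round(4),np.round(cv2.minEnclosingCircle(p[:,:2].astype(np.float32))[0],4),'z',np.median(p[:,2]).round(4))
im=np.vstack([a['pixels']])[:,:,::-1]
cv2.imwrite('pics/w3b.png',im)
E
```

```text
clock: 8.3
tool_pos: [0.4832, -0.1653, 0.2966]
tool_rot: [0.983, 0.185, -0.0, -0.0]
force: [-0.1, 0.5, -0.4]
opening: 0.0802
8.3 [ 0.48324478 -0.16531935  0.29655698] 0.08017789942929292
w seated top 1640 [ 0.4964 -0.0918  0.19  ] [ 0.55   -0.0377  0.2033] [ 0.5231 -0.065 ] z 0.2009
w flange 1946 [ 0.489  -0.0987  0.108 ] [ 0.5573 -0.0415  0.1249] [ 0.5234 -0.0649] z 0.1173
w wheel 4809 [ 0.482  -0.2562  0.1252] [ 0.5776 -0.1608  0.1449] [ 0.5311 -0.2077] z 0.1343
w handletop 352 [ 0.5595 -0.2336  0.178 ] [ 0.5755 -0.2167  0.1864] [ 0.5679 -0.2253] z 0.1833
w headA 431 [0.4932 0.1064 0.19  ] [0.5398 0.1322 0.2035] [0.5163 0.1255] z 0.1967
t seated top 105 [ 0.4966 -0.0917  0.1905] [ 0.5486 -0.041   0.2051] [ 0.5225 -0.066 ] z 0.2004
t flange 256 [ 0.4875 -0.0978  0.1081] [ 0.5475 -0.0316  0.1249] [ 0.5215 -0.0646] z 0.1173
t wheel 117 [ 0.5158 -0.2129  0.1275] [ 0.5763 -0.1632  0.1389] [ 0.5464 -0.1884] z 0.1338
t headA 105 [0.487  0.1095 0.1916] [0.538  0.1604 0.2044] [0.5127 0.1352] z 0.2002
```

View pics/w3b.png

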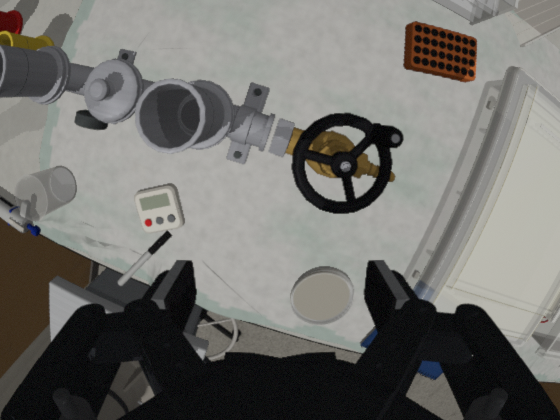

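The funnel is seated: its top is at 0.200–0.201 m and its flange at 0.117 m, centred within 1 mm. The wrist picture shows the wheel at about (345,163) and the handle at (395,137). Next I'll move to the handle.

```bash
python3 -m crank '4 3 -3 0 0; 4 6 -5 0 0; 4 8.4 -6.1 -3 0; 4 8.4 -6.1 -7 0; 4 8.4 -6.1 -8 0; 4 8.4 -6.1 -8 0; 4 8.4 -6.1 -8 0' 
python3 - <<'E'
from h import *
a=snap('wrist','w4');W=world(a,True)
p=W[(W[...,2]>.176)&(W[...,2]<.19)&(np.hypot(W[...,0]-.567,W[...,1]+.226)<.02)]
print(len(p),p.min(0),p.max(0))
p=W[(W[...,2]>.128)&(W[...,2]<.14)&(np.hypot(W[...,0]-.53,W[...,1]+.209)<.055)]
print(len(p),p.min(0),p.max(0))
c=np.array([.5295,-.209]); 
for s,e in((-23.5,-357.2),(2.8,722.8)):
    st=c+.0418*np.array([np.cos(np.radians(s)),np.sin(np.radians(s))])
    d=-15 if e<s else 15
    A=[s+d*i for i in range(1,int(abs(e-s)//15)+1)]
    if d>0:A=A[:24]
    print([tuple(np.round(100*(c+.0418*np.array([np.cos(np.radians(x)),np.sin(np.radians(x))])-st),1)) for x in A])
cv2.imwrite('pics/w4b.png',a['pixels'][:,:,::-1])
E
```

```text
clock: 9.15
tool_pos: [0.5686, -0.2244, 0.2188]
tool_rot: [0.982, 0.188, 0.001, 0.001]
force: [0.8, -0.0, 0.7]
opening: 0.0401
745 [ 0.55927506 -0.23369588  0.17601277] [ 0.57693144 -0.21644672  0.18638282]
5743 [ 0.48325025 -0.25579108  0.12803293] [ 0.57771864 -0.16116955  0.13991603]
[(np.float64(-0.6), np.float64(-0.9)), (np.float64(-1.3), np.float64(-1.7)), (np.float64(-2.3), np.float64(-2.2)), (np.float64(-3.4), np.float64(-2.5)), (np.float64(-4.5), np.float64(-2.5)), (np.float64(-5.5), np.float64(-2.2)), (np.float64(-6.4), np.float64(-1.6)), (np.float64(-7.2), np.float64(-0.8)), (np.float64(-7.7), np.float64(0.1)), (np.float64(-8.0), np.float64(1.2)), (np.float64(-8.0), np.float64(2.3)), (np.float64(-7.7), np.float64(3.3)), (np.float64(-7.1), np.float64(4.3)), (np.float64(-6.3), np.float64(5.0)), (np.float64(-5.4), np.float64(5.6)), (np.float64(-4.3), np.float64(5.8)), (np.float64(-3.2), np.float64(5.8)), (np.float64(-2.2), np.float64(5.5)), (np.float64(-1.2), np.float64(4.9)), (np.float64(-0.5), np.float64(4.2)), (np.float64(0.1), np.float64(3.2)), (np.float64(0.3), np.float6
[... 208 characters left out ...]
4.4), np.float64(4.0)), (np.float64(-5.5), np.float64(3.8)), (np.float64(-6.4), np.float64(3.3)), (np.float64(-7.3), np.float64(2.6)), (np.float64(-7.9), np.float64(1.7)), (np.float64(-8.3), np.float64(0.7)), (np.float64(-8.4), np.float64(-0.4)), (np.float64(-8.2), np.float64(-1.5)), (np.float64(-7.7), np.float64(-2.5)), (np.float64(-7.0), np.float64(-3.3)), (np.float64(-6.1), np.float64(-3.9)), (np.float64(-5.1), np.float64(-4.3)), (np.float64(-4.0), np.float64(-4.4)), (np.float64(-2.9), np.float64(-4.2)), (np.float64(-1.9), np.float64(-3.7)), (np.float64(-1.1), np.float64(-3.0)), (np.float64(-0.5), np.float64(-2.1)), (np.float64(-0.1), np.float64(-1.1)), (np.float64(0.0), np.float64(0.0))]
```

View pics/w4b.png

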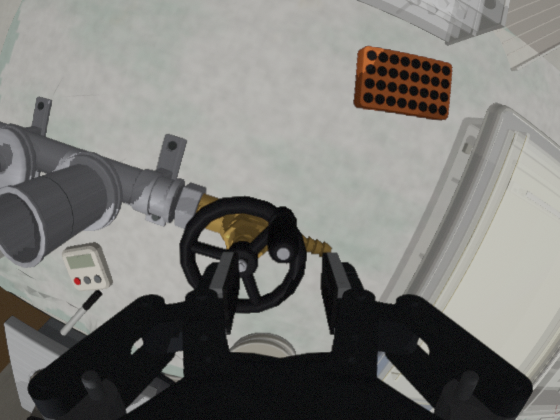

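The handle at (284,250) lies between the open jaws. I'll go down and close.

```bash
python3 -m crank '4 0 0 -3 0; 4 0 0 -5 0; 4 0 0 -5.7 0; 4 0 0 -5.7 0; 2 0 0 -5.7 0; 0.5 0 0 -5.7 0; 0.5 0 0 -5.7 0; 0.5 0 0 -5.7 0; 0.5 0 0 -5.7 0' 50
```

```text
clock: 10.1
tool_pos: [0.5693, -0.2258, 0.1621]
tool_rot: [0.982, 0.187, 0.002, 0.001]
force: [0.1, -0.5, 5.5]
opening: 0.017
```

```bash
python3 -m crank '0.5 -0.6 -0.9 0 0; 0.5 -1.3 -1.7 0 0; 0.5 -2.3 -2.2 0 0; 0.5 -3.4 -2.5 0 0; 0.5 -4.5 -2.5 0 0; 0.5 -5.5 -2.2 0 0; 0.5 -6.4 -1.6 0 0; 0.5 -6.4 -1.6 0 0'
```

```text
clock: 10.9
tool_pos: [0.5035, -0.2412, 0.162]
tool_rot: [0.982, 0.187, 0.001, 0.001]
force: [-0.9, 0.5, 8.9]
opening: 0.0171
```

```bash
python3 -m crank '0.5 -0.8 0.8 0 0; 0.5 -1.3 1.7 0 0; 0.5 -1.6 2.8 0 0; 0.5 -1.6 3.9 0 0; 0.5 -1.3 4.9 0 0; 0.5 -0.7 5.9 0 0; 0.5 0.1 6.6 0 0; 0.5 1 7.2 0 0; 0.5 2.1 7.4 0 0; 0.5 3.2 7.4 0 0; 0.5 4.2 7.1 0 0; 0.5 5.2 6.5 0 0; 0.5 5.9 5.8 0 0; 0.5 5.9 5.8 0 0; 0.5 5.9 5.8 0 0'
```

```text
clock: 12.4
tool_pos: [0.5644, -0.1841, 0.1621]
tool_rot: [0.982, 0.187, 0.002, 0.001]
force: [1.7, -0.4, 5.5]
opening: 0.0166
```

```bash
python3 -m crank '0.5 0.5 -1 0 0; 0.5 0.7 -1.6 0 0; 0.5 0.75 -2.1 0 0; 0.5 0.75 -2.1 0 0'; python3 -m crank '0.5 0 -0.3 0 0; 0.5 0 -0.6 0 0; 0.5 0 -0.6 0 0';python3 -m crank '0.5 0 -0.3 0 0; 0.5 0 -0.6 0 0; 0.5 0 -0.6 0 0'
```

```text
clock: 12.8
tool_pos: [0.5723, -0.2037, 0.1621]
tool_rot: [0.982, 0.187, 0.003, 0.0]
force: [2.1, 0.2, 6.9]
opening: 0.0171
clock: 13.1
tool_pos: [0.5726, -0.2074, 0.1621]
tool_rot: [0.982, 0.188, 0.003, -0.001]
force: [2.8, 3.7, 7.2]
opening: 0.0169
clock: 13.4
tool_pos: [0.5727, -0.2075, 0.162]
tool_rot: [0.982, 0.19, 0.003, -0.005]
force: [1.7, 10.8, 8.0]
opening: 0.0169
```

The wheel is at its stop: y stays at −0.2075 while the force rises to 11 N, and the angle matches q=0. Now I'll open it.

```bash
python3 -m crank '0.5 0 1.8 0 0; 0.5 -0.4 2.85 0 0; 0.5 -1.05 3.7 0 0; 0.5 -1.95 4.4 0 0; 0.5 -2.95 4.8 0 0; 0.5 -4.05 4.95 0 0; 0.5 -5.1 4.8 0 0; 0.5 -6.1 4.4 0 0; 0.5 -7 3.7 0 0; 0.5 -7.7 2.85 0 0; 0.5 -8.1 1.8 0 0; 0.5 -8.2 0.75 0 0; 0.5 -8.1 -0.35 0 0; 0.5 -7.7 -1.35 0 0; 0.5 -7 -2.2 0 0; 0.5 -6.1 -2.9 0 0; 0.5 -5.1 -3.3 0 0; 0.5 -4.05 -3.45 0 0; 0.5 -2.95 -3.3 0 0; 0.5 -1.95 -2.9 0 0'
```

```text
clock: 15.4
tool_pos: [0.5499, -0.2466, 0.162]
tool_rot: [0.983, 0.186, -0.001, 0.001]
force: [-4.4, 0.4, 11.4]
opening: 0.0168
```

```bash
python3 -m crank '0.5 0.9 0.65 0 0; 0.5 1.55 1.55 0 0; 0.5 2 2.55 0 0; 0.5 2.1 3.65 0 0; 0.5 2 4.75 0 0; 0.5 1.55 5.75 0 0; 0.5 0.9 6.6 0 0; 0.5 0 7.3 0 0; 0.5 -1 7.7 0 0; 0.5 -2.1 7.85 0 0; 0.5 -3.15 7.7 0 0; 0.5 -4.2 7.3 0 0; 0.5 -5.05 6.6 0 0; 0.5 -5.7 5.75 0 0; 0.5 -6.15 4.75 0 0; 0.5 -6.3 3.65 0 0; 0.5 -6.15 2.55 0 0; 0.5 -5.7 1.55 0 0; 0.5 -5.05 0.65 0 0; 0.5 -4.2 0 0 0'
```

```text
clock: 17.4
tool_pos: [0.5085, -0.2449, 0.162]
tool_rot: [0.982, 0.187, 0.0, -0.0]
force: [-2.4, 3.0, 10.8]
opening: 0.0171
```

```bash
python3 -m crank '0.5 1.05 -0.4 0 0; 0.5 2.1 -0.55 0 0; 0.5 3.2 -0.4 0 0; 0.5 4.2 0 0 0; 0.5 5.1 0.65 0 0; 0.5 5.75 1.55 0 0; 0.5 6.2 2.55 0 0; 0.5 6.3 3.2 0 0; 0.5 6.3 3.65 0 0; 0.5 6.3 3.65 0 0; 0.5 6.3 3.65 0 0'
python3 - <<'E'
from h import *
a=snap('top','top5');b=snap('side','side5');s=telemetry.get_state();print(s['tool_pos'],s['force'],s['tool_rot'])
cv2.imwrite('pics/c5.png',np.hstack([cv2.resize(b['pixels'][130:340,150:430],(400,300)),cv2.resize(a['pixels'][150:300,150:350],(400,300))])[:,:,::-1])
E
```

```text
clock: 18.5
tool_pos: [0.5727, -0.2095, 0.1621]
tool_rot: [0.982, 0.187, 0.002, 0.001]
force: [0.6, -0.1, 7.8]
opening: 0.0174
[ 0.5727413  -0.20951524  0.16205169] [ 0.3451964  -0.10046028  7.1423098 ] [0.98244302 0.18655084 0.00164432 0.00133578]
```

View pics/c5.png

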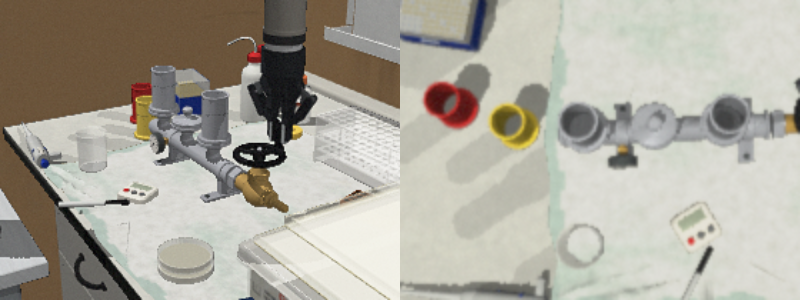

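The side and top views show the funnel upright on its head, level with the fixed one, and the beaker, timer and dishes undisturbed. The wheel is about 2 mm (3°) short of two turns by the arm's pose.

```bash
python3 -m crank '0.5 0 0.15 0 0; 0.5 0 0.25 0 0; 0.5 0 0.25 0 0; 0.5 0 0.25 0 0; 0.5 0 0.25 0 0'; python3 -c "
from h import *
s=snap('wrist','w6')
cv2.imwrite('pics/w6b.png',s['pixels'][:,:,::-1]);print(telemetry.get_state()['tool_pos'])"
```

```text
clock: 19.1
tool_pos: [0.5727, -0.2083, 0.1621]
tool_rot: [0.983, 0.186, 0.002, 0.002]
force: [2.3, -1.2, 7.3]
opening: 0.017
[ 0.57271236 -0.20828999  0.16205316]
```

View pics/w6b.png

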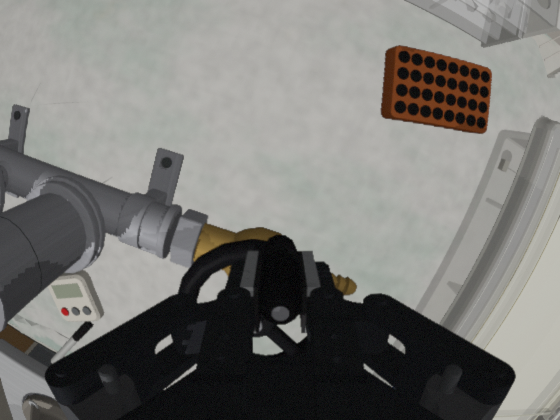

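The handle is in the jaws at (280,310). It still needs about 0.9 mm.

```bash
python3 -m crank '0.5 0 0.12 0 0; 0.5 0 0.12 0 0; 0.5 0 0.12 0 0; 0.5 0 0.12 0 0; 0.5 0 0.12 0 0; 0.5 0 0.12 0 0'; python3 -c "
from h import *
print(telemetry.get_state()['tool_pos'])"
```

```text
clock: 19.75
tool_pos: [0.5727, -0.2072, 0.162]
tool_rot: [0.983, 0.186, 0.002, 0.002]
force: [0.8, -2.1, 7.5]
opening: 0.017
[ 0.57267506 -0.20718344  0.16204155]
```

```bash
python3 -c "
from h import *
print(workorder.sign_off());s=telemetry.get_state();print(s['clock'],s['tool_pos'],s['opening'])"
```

```text
the job is handed in; nothing more can be done
None
the job is handed in; nothing more can be done
```

The job is done and handed in at about 20 s of the 69 s allowed. No check failed.

- **Funnel:** it stands upright on the bare head next to the valve. Its rim measured 0.200–0.201 m and its flange top 0.117 m, where 0.200 m and 0.116 m are expected when fully down. It is centred within about 1 mm.
- **Valve, closing:** I cranked the wheel clockwise to its stop. The tool stood still at y = −0.2075 m while the force rose to 11 N, which is where the stop was expected.
- **Valve, opening:** I then opened it two full turns counter-clockwise. The tool ended at y = −0.2072 m, within 0.3 mm or about 0.5° of the stop angle. That figure comes from the arm's pose, because the jaws largely hid the wheel and handle from the cameras.
- **Finish:** the gripper still holds the crank handle (jaw opening 17 mm), and the tool position was steady before I handed in.
- **Other items:** the beaker, timer and petri dishes looked undisturbed in the last side view. I judged this by eye and did not re-measure them.

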